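Scrape the chips off a machine plate into a bowl from the pile

ROBOT

A 6-joint arm with a two-finger parallel gripper is mounted at the origin on the work surface. World frame = base frame: x ahead of the robot, y to its left, z up, the work surface at z = 0. Lengths are in m, angles in rad, forces in N, time in s.
With the tool pointing down it reaches from about 0.3 to 0.75 m from the base axis. Payload 8.5 kg.
Tool frame: the origin (TCP) lies at the very end of the fingers, on their centre line; the grasp point (between the pads) lies 19 mm behind it; z points along the fingers, y is the line along which they close (so a half turn about z gives the same grasp; the last joint's range is limited). The gripper opens to 85 mm and grips with 20 to 120 N. Pads are 22 mm wide; open, the fingers measure 114 mm over their backs; the gripper's body (76 mm by 85 mm) begins 54 mm behind the grasp point. The pads swing forward as they close: fully open they stand 13 mm farther back than shut.
Start: joints at [-1.342, 0.381, 1.297, -0, 1.464, -0.215], TCP at [0.236, -0.497, 0.231] pointing down, gripper open.
Joint ranges: [-3.11, 3.11], [-0.89, 2.33], [0.22, 2.48], [-1.42, 4.56], [0.17, 2.85], [-2.88, 2.88]. Speed limits (rad/s): [2.39, 2.39, 3.14, 3.14, 3.14, 3.14].

INTERFACE

Orientations are given as a 3x3 rotation matrix whose columns are the frame's x, y, z axes.
In Python, from station import arm, eyes gives the robot as it stands. The module is installed in compiled form; this text tells all that it offers.
- The arm moves only by the tool jog_arm, never from a script. Its argument "rows" is a list of rows, each a list of 6 numbers: the shift along the tool's x, y, z in m, then the turn, a rotation vector about the tool's x, y, z in rad. In form: [[dx, dy, dz, rx, ry, rz], ...]. A call has 1 to 12 rows; each row shifts and turns the commanded pose from where the row before left it, along the tool's axes as they then stand; what a row does not reach is not made up. A row lasts 1/8 s, in which the tool goes at most 62.5 mm and 10.7 degrees, less where a joint would pass 70% of its speed; a pose out of reach is approached as far as the arm can. A call is refused whole if a number of a shift passes 0.0625 or a number of a turn 0.188, either way. A call with a gripper value outside its range is refused whole. "jaw" is the gripper command: -1 is fully open, 1 is shut, values between are in proportion, set as the call begins (left out, the last holds). The fingers move at their own pace and stop on an object; "force" is the grip in N (left out, the last holds). Time passes only in rows, so rows that do not move let the fingers close. It gives the time, the measured TCP pose, the force, the opening and the grip force at its end, in the units of the state.
- arm.get_obs(): the state, without advancing time (a new reading comes with each control period).
- eyes.snapshot(name): name is "side" or "top"; returns the picture (400x640x3 uint8, red, green, blue); there is no depth.
- eyes.get_calibration(name): a dict with "fov_y" (degrees; the focal length in pixels is half the picture's height over the tangent of half this angle, whatever the lens; pixels are square), "cx", "cy" (the principal point, pixels), "rvec" (rotation vector, rad) and "tvec" (3), from world to camera coordinates, as OpenCV has them. Camera axes: x right, y down, z forward; pixel columns grow to the right and rows downward; lengths in m; the calibration is good to about 2 mm. A picture is of the moment at which its call begins. get_calibration takes no time and is no camera call.
- arm.job_done(): hands the job in; it is judged then, once.
The state is a dict: "time": time; "joint_positions": joint angles; "qvel": joint speeds; "effort": joint torques, N m; "eef_pos": TCP position; "eef_rot": TCP orientation; "force": force on the tool from outside, world axes, zero at the start; "wrist_torque": the same for the moment, N m; "opening": finger opening in m; "gripper_force": force on a finger pad.
Only numpy, scipy, OpenCV 4.12 (cv2) and the standard library are available. Lean on these libraries where they do the work, as an engineer would, in place of code of your own. Each camera call takes 0.05 s, during which the arm holds its last target. There are 200 camera calls.

TASK

Take the top bowl off the nested pile, leaving the other two bowls in their place, stand it upright on the bench in front of the machine plate, slide it squarely in under the middle of the overhanging front edge until you feel its rim gently meet the hidden stop bar, and let go of it there. Then take the scraper block, set it squarely on the free back part of the plate, press it down lightly but noticeably (more than its own weight, without ramming) and scrape all four chips over the front edge into the bowl, never touching them with the gripper. Leave the scraper standing on the plate, let go, and do not disturb the other things on the bench.

Things in the scene. Friction and masses are not known exactly. Their poses are not given: they have to be found in the camera images.
- bowl_top: top one of three alike steel parts bowls nested in a pile: 150 mm across the rim, 60 mm tall; solid foot 72 mm across, 18 mm tall, then a straight conical wall flaring from 90 mm across at height 18 mm to 150 mm at height 60 mm. Wall 3 mm thick, inner floor at height 22 mm. 0.2 to 0.4 kg. Origin: centre of the foot's underside, z up. Held by one side of the rim it may sag a few degrees
- bowl_rim (a point): centre of the top bowl's mouth, level with its rim. The wall leans outward 35 degrees from vertical. In the pile this rim stands 22 mm above the next one, so only about 14 mm of wall below the rim can be pinched, best with fingers leaned along the wall
- bowl_mid: middle bowl, same shape; its foot stands loosely (about 5 mm play) on the floor of the lowest bowl
- bowl_low: lowest bowl, same shape, standing on the bench to the left or to the right of the plate
- plate: fixed machine base plate: aluminium slab 160 (x) x 180 (y) x 18 mm, top 88 and underside 70 mm above the bench, on a grey foot block spanning x = -10 to +80 mm. Below the slab's front overhang a rigid steel stop bar, 90 mm wide, 44 to 66 mm high, is set anew each time: its front face lies somewhere from x = -16 to -41 mm. Origin on the bench under the slab's centre; -x is the front
- plate_edge (a point): middle of the slab's front edge, on its top face; axes as the plate's; -x faces the robot within 15 degrees. The slab overhangs its foot block by 70 mm here, hiding the stop bar, which is best found by touch and must not be rammed. The chips lie from 13 to 100 mm behind this edge, within 43 mm of the centre line; the rest of the slab behind them is free
- scraper: scraper block: flat steel foot 36 (x) x 130 (y) x 20 mm with an upright wooden grip 24 (x) x 90 (y) mm from 20 to 80 mm height; stands on the bench on the other side of the plate than the pile. 0.24 to 0.4 kg. Origin: centre of the foot's underside, z up; it scrapes with a long face of the foot, either way along its x
- chip0: loose steel chip (offcut), about 24 x 17 x 6 mm (two are L-shaped, two are little bars), lying on the plate's top; origin near the middle of its underside
- chip1: loose steel chip (offcut), about 24 x 17 x 6 mm (two are L-shaped, two are little bars), lying on the plate's top; origin near the middle of its underside
- chip2: loose steel chip (offcut), about 24 x 17 x 6 mm (two are L-shaped, two are little bars), lying on the plate's top; origin near the middle of its underside
- chip3: loose steel chip (offcut), about 24 x 17 x 6 mm (two are L-shaped, two are little bars), lying on the plate's top; origin near the middle of its underside
- bottle: red plastic bottle with a blue cap, 48 mm across, 120 mm tall, standing beyond the work on the left; origin at its underside centre; a bystander
- tin: grey jar with a black lid, 64 mm across, 70 mm tall, beyond the work on the right; origin at its underside centre; a bystander
- wrench: steel wrench 170 mm long lying flat near the robot on the left; a bystander
- hammer: hammer 240 mm long lying at the far right; a bystander
- pulley: aluminium belt pulley, 70 mm across, 32 mm tall, lying near the robot on the right; origin at its underside centre; a bystander
Not all that is in view belongs to the job. What is shaped like the scraper but purple is not meant. What is shaped like the bowl_mid but orange is not meant.

How it is judged:
On the way, in this order (a step that is already met when the one before it is completed fails the run):
1. the top bowl is lifted clear of the pile (height (world z) of bowl_top above 0.088 m and contact force between bowl_top and bowl_mid below 0.05 N), for 0.2 s.
2. the bowl, down at the bench under the front edge, is felt against the stop bar (over 1 N) (contact force between bowl_top and plate above 1 N and height (world z) of bowl_top below 0.015 m and x of bowl_top in the frame of plate between -0.128 and -0.08 m), for 0.05 s.
3. the bowl stands upright under the middle of the plate's front edge, let go (x of bowl_top in the frame of plate between -0.128 and -0.08 m and y of bowl_top in the frame of plate between -0.025 and 0.025 m and height (world z) of bowl_top below 0.006 m and angle between bowl_top's own z axis and vertical below 0.1 rad and contact force between the fingers and bowl_top below 0.05 N and linear speed of bowl_top below 0.02 m/s), for 0.2 s.
4. the held scraper is pressed on the back part of the plate with over 6 N (contact force between scraper and plate above 6 N and contact force between the fingers and scraper above 2 N and x of scraper in the frame of plate above 0.025 m and angle between scraper's own z axis and vertical below 0.1 rad), for 0.1 s.
At the end, for the whole second after the job is handed in: All four chips lie in the bowl; it stands upright under the front edge, its centre 80 to 128 mm before the plate's, 25 mm or less off the centre line; the scraper stands upright on the plate; all released and at rest; the two lower bowls within 30 mm of their start (x of bowl_top in the frame of plate between -0.128 and -0.08 m and y of bowl_top in the frame of plate between -0.025 and 0.025 m and height (world z) of bowl_top below 0.006 m and angle between each of bowl_top, scraper's own z axis and vertical below 0.1 rad and horizontal distance between each of chip0, chip1, chip2, chip3 and bowl_top below 0.066 m and z of chip0 in the frame of bowl_top between 0.01 and 0.058 m and z of chip1 in the frame of bowl_top between 0.01 and 0.058 m and z of chip2 in the frame of bowl_top between 0.01 and 0.058 m and z of chip3 in the frame of bowl_top between 0.01 and 0.058 m and z of scraper in the frame of plate between 0.082 and 0.094 m and linear speed of each of bowl_top, scraper, chip0, chip1, chip2, chip3 below 0.02 m/s and distance of each of bowl_mid, bowl_low from where it was at the start of the episode below 0.03 m); the robot touches nothing.
It fails at once if the two lower bowls are dragged or knocked more than 30 mm (distance of any of bowl_mid, bowl_low from where it was at the start of the episode above 0.03 m).
It fails at once if a bystander (bottle, jar, wrench, hammer, pulley) is moved more than 30 mm (distance of any of bottle, tin, wrench, hammer, pulley from where it was at the start of the episode above 0.03 m).
It fails at once if the gripper itself touches a chip (over 0.5 N) (contact force between any of the fingers, the arm and chip0 above 0.5 N or contact force between any of the fingers, the arm and chip1 above 0.5 N or contact force between any of the fingers, the arm and chip2 above 0.5 N or contact force between any of the fingers, the arm and chip3 above 0.5 N).
It fails at once if the scraper is rammed onto the plate (over 90 N) (contact force between scraper and plate above 90 N).
It fails at once if the bowl is rammed against the stop bar or the plate (over 30 N) (contact force between bowl_top and plate above 30 N).
It also fails if it takes over 58 s, if anything falls off the work surface, if the arm or the gripper's body presses on something with over 40 N, if the wrist force passes 120 N, or if a joint passes its speed limit or range.

## Working session

There is one attempt and no reset: what is moved stays moved. The work goes in short steps, Python scripts to look and compute and a tool call to move; the robot and the scene stay as the last step left them, time stands still between calls to the robot, and variables do not carry over. Pictures are saved under pics/ and viewed, at most 10 in all, crops included, and the job is handed in when it is done.

Besides the shell and the picture viewer there is one more tool, called after "Call:" in YAML: its name, and indented under it one key for each argument. jog_arm: Moves the arm, as the interface text tells. Its arguments: {"type":"object","properties":{"rows":{"type":"array"},"jaw":{"type":"number"},"force":{"type":"number"}},"required":["rows"]}

```bash
mkdir -p pics; python3 - <<'E'
from station import arm, eyes
import cv2
o=arm.get_obs(); print({k:(v if not hasattr(v,'round') else v.round(3).tolist()) for k,v in o.items()} if 1 else 0)
for n in("top","side"):
    im=eyes.snapshot(n); cv2.imwrite(f"pics/{n}0.png",im[:,:,::-1]); print(n,eyes.get_calibration(n))
E
```

```text
{'time': 0.0, 'joint_positions': [-1.342, 0.381, 1.298, 0.0, 1.464, -0.215], 'qvel': [0.0, -0.0, 0.001, 0.001, -0.001, 0.001], 'effort': [0.001, -44.846, -23.128, -0.0, 0.005, -0.0], 'eef_pos': [0.236, -0.496, 0.231], 'eef_rot': [[0.903, 0.429, -0.0], [0.429, -0.903, 0.001], [0.0, -0.001, -1.0]], 'force': [-0.465, 0.093, 0.333], 'wrist_torque': [0.043, -0.03, -0.015], 'gripper_force': 0.0, 'opening': 0.08528753054477091}
top {'fov_y': 48.45739760149582, 'cx': 329.39759247682974, 'cy': 198.80779186415975, 'rvec': array([ 2.16688644, -2.12644745,  0.16153501]), 'tvec': array([0.02478536, 0.5073854 , 1.70799722])}
side {'fov_y': 49.40367035005126, 'cx': 317.09863462987516, 'cy': 200.4226965819179, 'rvec': array([ 1.01186363, -2.24201618,  1.26543359]), 'tvec': array([0.3374315 , 0.28291107, 1.01456974])}
```

View pics/top0.png

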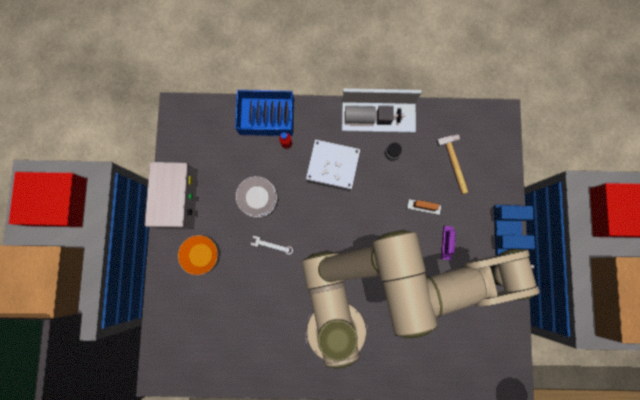

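View pics/side0.png

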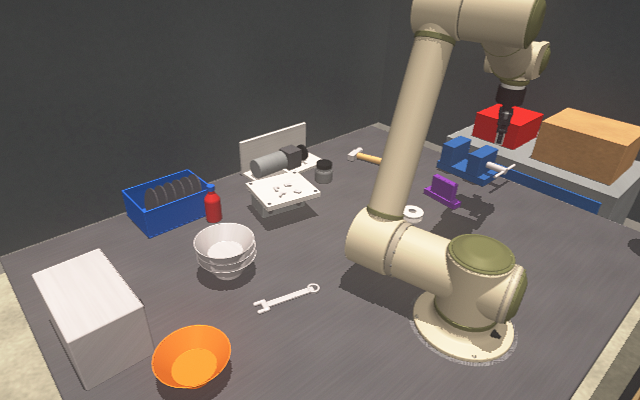

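The top view shows the pile at (257,197), the plate at (333,164), and the true scraper (brown grip, steel foot) at (425,207). There are two decoys: the purple block at (448,242) and the orange bowl at (198,255). The side view shows the steel pile at (225,250); the scraper is hidden behind the arm there. Next I measure, and make an enlarged crop to confirm.

```bash
cat > h.py <<'E'
import numpy as np, cv2
from station import arm, eyes
def cam(n):
    c=eyes.get_calibration(n); f=200/np.tan(np.radians(c["fov_y"]/2))
    K=np.array([[f,0,c["cx"]],[0,f,c["cy"]],[0,0,1]]); R=cv2.Rodrigues(c["rvec"])[0]
    return K,R,np.array(c["tvec"])
def ray(n,uv,z):
    K,R,t=cam(n); uv=np.atleast_2d(uv).astype(float)
    d=(R.T@np.linalg.inv(K)@np.c_[uv,np.ones(len(uv))].T).T; o=-R.T@t
    return o+d*((z-o[2])/d[:,2])[:,None]
def proj(n,p):
    K,R,t=cam(n); q=(K@(R@np.atleast_2d(p).T+t[:,None])).T; return q[:,:2]/q[:,2:]
def big(m):
    c,_=cv2.findContours(m.astype(np.uint8),cv2.RETR_EXTERNAL,cv2.CHAIN_APPROX_NONE); return max(c,key=cv2.contourArea)
def win(m,u0,u1,v0,v1):
    w=np.zeros_like(m); w[v0:v1,u0:u1]=m[v0:v1,u0:u1]; return w
E
python3 - <<'E'
from h import *
im=cv2.imread("pics/top0.png"); g=im.min(2); hsv=cv2.cvtColor(im,cv2.COLOR_BGR2HSV)
# plate
m=win(g>150,295,368,130,195); c=big(m); r=cv2.minAreaRect(c); b=cv2.boxPoints(r)
w=ray("top",b,.088); print("plate px",b.round(1).tolist(),"w",w.round(4).tolist(),"ctr",w.mean(0).round(4),"sides",np.linalg.norm(w[0]-w[1]).round(4),np.linalg.norm(w[1]-w[2]).round(4))
# bowl
m=win(g>95,230,284,170,225); c=big(m); e=cv2.fitEllipse(c); cw=ray("top",c[:,0,:],.104)
(x,y),rr=cv2.minEnclosingCircle(cw[:,:2].astype(np.float32)); print("bowl",e,"w",ray("top",e[0],.104).round(4),x,y,rr)
# scraper
m=win(g>110,400,445,190,220)|win((hsv[...,1]>120)&(hsv[...,2]>80),400,445,190,220); r=cv2.minAreaRect(big(m));b=cv2.boxPoints(r)
w=ray("top",b,.02);print("foot",w.round(4).tolist(),w.mean(0),np.linalg.norm(w[0]-w[1]),np.linalg.norm(w[1]-w[2]))
m=win((hsv[...,1]>120)&(hsv[...,2]>60),400,445,190,220); r=cv2.minAreaRect(big(m));b=cv2.boxPoints(r)
w=ray("top",b,.08);print("grip",b.round(1).tolist(),w.round(4).tolist(),w.mean(0),np.linalg.norm(w[0]-w[1]),np.linalg.norm(w[1]-w[2]))
crop=cv2.resize(im[125:265,230:465],None,fx=3.3,fy=3.3,interpolation=cv2.INTER_CUBIC); cv2.imwrite("pics/c1.png",crop)
E
```

```text
plate px [[305.8999938964844, 178.1999969482422], [314.3999938964844, 138.8000030517578], [359.79998779296875, 148.6999969482422], [351.20001220703125, 188.10000610351562]] w [[0.5774, 0.1262, 0.088], [0.7339, 0.097, 0.088], [0.698, -0.0798, 0.088], [0.5423, -0.0483, 0.088]] ctr [0.6379 0.0238 0.088 ] sides 0.1592 0.1804
bowl ((255.7292022705078, 196.34515380859375), (40.79351043701172, 41.820980072021484), 131.48385620117188) w [[0.501  0.3127 0.104 ]] 0.501708984375 0.3123997747898102 0.08195198327302933
foot [[0.4783, -0.2702, 0.02], [0.5192, -0.2786, 0.02], [0.495, -0.4111, 0.02], [0.4542, -0.4023, 0.02]] [ 0.4866668 -0.3405661  0.02     ] 0.04180199154022724 0.1347206450019042
grip [[414.3999938964844, 205.89999389648438], [415.70001220703125, 199.3000030517578], [438.20001220703125, 203.8000030517578], [436.8999938964844, 210.39999389648438]] [[0.4794, -0.2912, 0.08], [0.5048, -0.2964, 0.08], [0.489, -0.3825, 0.08], [0.4637, -0.377, 0.08]] [ 0.48421704 -0.33677218  0.08      ] 0.025915785457102842 0.08745119332954954
```

View pics/c1.png

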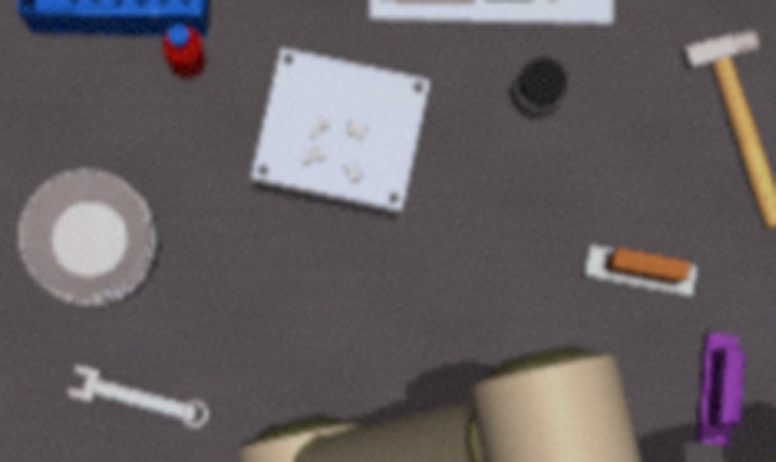

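The crop confirms the picks: brown-grip scraper, steel bowl pile, and a plate with 4 chips near its middle, all with plausible sizes. I'll check the bowl in the side view and plan the approach.

```bash
cat >> h.py <<'E'
from scipy.spatial.transform import Rotation as Ro
psi=-0.199; P=np.array([np.cos(psi),np.sin(psi),0]); Q=np.array([-np.sin(psi),np.cos(psi),0]); Z=np.array([0,0,1.])
PL=np.array([.638,.0238,0])
def tool(tilt,yaw=psi):
    p=np.array([np.cos(yaw),np.sin(yaw),0]); q=np.cross(Z,p); s,c=np.sin(tilt),np.cos(tilt)
    return np.c_[q,c*p+s*Z,s*p-c*Z]
def plan(p0,R0,p1,R1,n):
    "n equal rows; prints tool-frame rows"
    rv=Ro.from_matrix(R0.T@R1).as_rotvec()/n; out=[]; R=R0
    for i in range(n):
        out.append(np.r_[R.T@(p1-p0)/n,rv].round(4).tolist()); R=R@Ro.from_rotvec(rv).as_matrix()
    print(n,out)
def now():
    o=arm.get_obs(); return np.array(o["eef_pos"]),np.array(o["eef_rot"]),o
T35=np.radians(35)
E
python3 - <<'E'
from h import *
im=cv2.imread("pics/side0.png"); m=win(im.min(2)>95,180,270,210,290); c=big(m)[:,0,:]
print("side img L,R,T",c[:,0].min(),c[:,0].max(),c[:,1].min())
a=np.linspace(0,6.283,200)
e=proj("side",np.c_[.501+.075*np.cos(a),.3127+.075*np.sin(a),.104+0*a]); print("pred",e[:,0].min(),e[:,0].max(),e[:,1].min())
p,R,o=now(); C=np.array([.501,.3127,0]); g=C-.0652*P+.0925*Z; Rt=tool(T35); pre=g-.06*Rt[:,2]
print(g,pre)
via=np.array([.42,-.1,.3]); Rm=Ro.from_matrix(R)*Ro.from_rotvec(Ro.from_matrix(R.T@Rt).as_rotvec()*.5)
plan(p,R,via,Rm.as_matrix(),10); plan(via,Rm.as_matrix(),pre,Rt,10)
E
```

```text
side img L,R,T 180 269 210
pred 195.14752629064554 256.25145436238364 222.2732228090218
[0.43708674 0.32558933 0.0925    ] [0.40335133 0.33239272 0.14164912]
10 [[0.0336, -0.0279, -0.0069, -0.0283, 0.0141, -0.0449], [0.0349, -0.0262, -0.0072, -0.0283, 0.0141, -0.0449], [0.0362, -0.0244, -0.0074, -0.0283, 0.0141, -0.0449], [0.0373, -0.0225, -0.0075, -0.0283, 0.0141, -0.0449], [0.0384, -0.0206, -0.0076, -0.0283, 0.0141, -0.0449], [0.0394, -0.0186, -0.0076, -0.0283, 0.0141, -0.0449], [0.0403, -0.0166, -0.0075, -0.0283, 0.0141, -0.0449], [0.0411, -0.0146, -0.0074, -0.0283, 0.0141, -0.0449], [0.0418, -0.0125, -0.0072, -0.0283, 0.0141, -0.0449], [0.0424, -0.0104, -0.0069, -0.0283, 0.0141, -0.0449]]
10 [[0.0318, -0.0321, 0.009, -0.0283, 0.0141, -0.0449], [0.0331, -0.0309, 0.0085, -0.0283, 0.0141, -0.0449], [0.0343, -0.0296, 0.0082, -0.0283, 0.0141, -0.0449], [0.0355, -0.0283, 0.0078, -0.0283, 0.0141, -0.0449], [0.0367, -0.0269, 0.0076, -0.0283, 0.0141, -0.0449], [0.0377, -0.0254, 0.0074, -0.0283, 0.0141, -0.0449], [0.0387, -0.0239, 0.0072, -0.0283, 0.0141, -0.0449], [0.0397, -0.0223, 0.0071, -0.0283, 0.0141, -0.0449], [0.0405, -0.0207, 0.007, -0.0283, 0.0141, -0.0449], [0.0413, -0.0191, 0.0071, -0.0283, 0.0141, -0.0449]]
```

Call:
jog_arm:
  rows:
    - [0.034,-0.028,-0.007,-0.028,0.014,-0.045]
    - [0.035,-0.026,-0.007,-0.028,0.014,-0.045]
    - [0.036,-0.024,-0.007,-0.028,0.014,-0.045]
    - [0.037,-0.0225,-0.0075,-0.028,0.014,-0.045]
    - [0.038,-0.0205,-0.0075,-0.028,0.014,-0.045]
    - [0.039,-0.0185,-0.0075,-0.028,0.014,-0.045]
    - [0.04,-0.0165,-0.0075,-0.028,0.014,-0.045]
    - [0.041,-0.0145,-0.0075,-0.028,0.014,-0.045]
    - [0.042,-0.0125,-0.007,-0.028,0.014,-0.045]
    - [0.042,-0.0105,-0.007,-0.028,0.014,-0.045]
  jaw: 0.1
  force: 70

```text
time: 1.35
eef_pos: [0.4195, -0.1006, 0.2996]
eef_rot: [[0.612, 0.74, 0.278], [0.787, -0.603, -0.129], [0.072, 0.298, -0.952]]
force: [0.9, -1.4, -0.3]
opening: 0.0389
gripper_force: 0.0
```

Call:
jog_arm:
  rows:
    - [0.032,-0.032,0.007,-0.028,0.014,-0.045]
    - [0.033,-0.031,0.006,-0.028,0.014,-0.045]
    - [0.034,-0.03,0.006,-0.028,0.014,-0.045]
    - [0.0355,-0.028,0.006,-0.028,0.014,-0.045]
    - [0.0365,-0.027,0.006,-0.028,0.014,-0.045]
    - [0.038,-0.0255,0.005,-0.028,0.014,-0.045]
    - [0.0385,-0.024,0.005,-0.028,0.014,-0.045]
    - [0.0395,-0.022,0.005,-0.028,0.014,-0.045]

```text
time: 2.35
eef_pos: [0.398, 0.2474, 0.1879]
eef_rot: [[0.283, 0.815, 0.506], [0.959, -0.254, -0.127], [0.025, 0.521, -0.853]]
force: [1.7, -0.3, -0.1]
opening: 0.0385
gripper_force: 0.0
```

```bash
python3 - <<'E'
from h import *
p,R,o=now(); print(p.round(4),R.round(3).tolist(),o["time"],o["opening"],o["joint_positions"].round(3))
im=eyes.snapshot("side"); cv2.imwrite("pics/s2.png",im[:,:,::-1])
cv2.imwrite("pics/s2c.png",cv2.resize(im[170:300,150:310,::-1],None,fx=4,fy=4,interpolation=cv2.INTER_CUBIC))
C=np.array([.501,.3127,0]); g=C-.0652*P+.0925*Z; Rt=tool(T35); pre=g-.06*Rt[:,2]
plan(p,R,pre,Rt,3)
E
```

```text
[0.398  0.2474 0.1879] [[0.283, 0.815, 0.506], [0.959, -0.254, -0.127], [0.025, 0.521, -0.853]] 2.35 0.03846767245548142 [ 0.5    0.192  1.846 -0.541  0.758  1.126]
3 [[0.0273, -0.0138, 0.0104, -0.0205, 0.0091, -0.029], [0.0276, -0.0132, 0.0104, -0.0205, 0.0091, -0.029], [0.0279, -0.0126, 0.0104, -0.0205, 0.0091, -0.029]]
```

View pics/s2c.png

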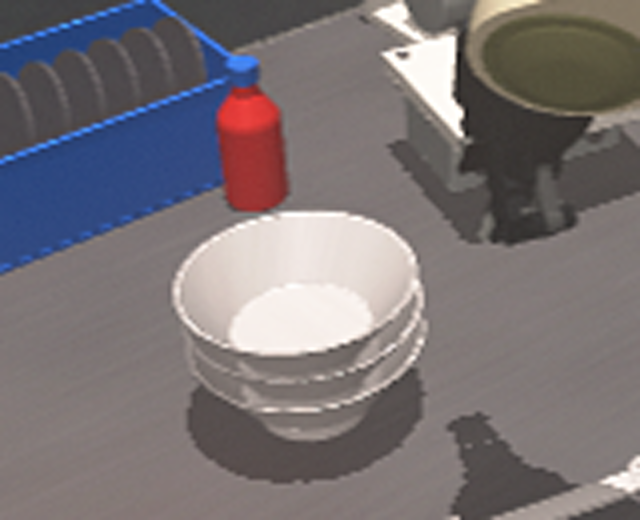

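The crop shows the rim at left 193, right 254.7, top 223, bottom 258.7 (full side-image pixels). That is slightly left of my prediction, so I'll compute the offset.

```bash
python3 - <<'E'
from h import *
from scipy.optimize import least_squares
a=np.linspace(0,6.283,400)
def f(x):
    e=proj("side",np.c_[x[0]+.075*np.cos(a),x[1]+.075*np.sin(a),.104+0*a]); return np.r_[e[:,0].min()-193.2,e[:,0].max()-254.9,e[:,1].min()-223,e[:,1].max()-258.7]
r=least_squares(f,[.5,.31]); print(r.x,r.fun)
im=cv2.imread("pics/top0.png"); g=im.min(2)
cw=ray("top",big(win(g>110,230,284,170,225))[:,0,:],.104)[:,:2]; print(cw.min(0),cw.max(0),(cw.min(0)+cw.max(0))/2)
E
```

```text
[0.5021072  0.31677815] [ 0.22788494 -0.23333314 -0.34342722  0.31218435]
[0.42266341 0.23574099] [0.57929166 0.39131624] [0.50097754 0.31352862]
```

```bash
python3 - <<'E'
from h import *
p,R,o=now(); C=np.array([.5015,.3145,0]); g=C-.0652*P+.0925*Z; Rt=tool(T35); pre=g-.05*Rt[:,2]
print(g); plan(p,R,pre,Rt,3)
E
```

```text
[0.43758674 0.32738933 0.0925    ]
3 [[0.0271, -0.0126, 0.0136, -0.0209, 0.0084, -0.0276], [0.0274, -0.0121, 0.0136, -0.0209, 0.0084, -0.0276], [0.0276, -0.0116, 0.0136, -0.0209, 0.0084, -0.0276]]
```

Call:
jog_arm:
  rows:
    - [0.0271,-0.0126,0.0136,-0.021,0.0084,-0.0276]
    - [0.0274,-0.0121,0.0136,-0.021,0.0084,-0.0276]
    - [0.0276,-0.0116,0.0136,-0.021,0.0084,-0.0276]
    - [0,0,0,0,0,0]

```text
time: 2.9
eef_pos: [0.411, 0.3291, 0.1343]
eef_rot: [[0.202, 0.803, 0.56], [0.979, -0.165, -0.117], [-0.002, 0.572, -0.82]]
force: [0.2, -0.3, 0.8]
opening: 0.0383
gripper_force: 0.0
```

```bash
python3 - <<'E'
from h import *
p,R,o=now(); C=np.array([.5015,.3145,0]); g=C-.0652*P+.0925*Z; Rt=tool(T35)
print(p,R.round(3).tolist(), o["force"]); plan(p,R,g,Rt,4)
im=eyes.snapshot("side"); cv2.imwrite("pics/s3c.png",cv2.resize(im[150:300,150:310,::-1],None,fx=4,fy=4,interpolation=cv2.INTER_CUBIC))
E
```

```text
[0.41100668 0.3291335  0.13427673] [[0.202, 0.803, 0.56], [0.979, -0.165, -0.117], [-0.002, 0.572, -0.82]] [ 0.2289507  -0.32919622  0.76893277]
4 [[0.0009, -0.0006, 0.0123, -0.0004, 0.001, -0.0007], [0.0009, -0.0006, 0.0123, -0.0004, 0.001, -0.0007], [0.0009, -0.0006, 0.0123, -0.0004, 0.001, -0.0007], [0.0009, -0.0006, 0.0123, -0.0004, 0.001, -0.0007]]
```

View pics/s3c.png

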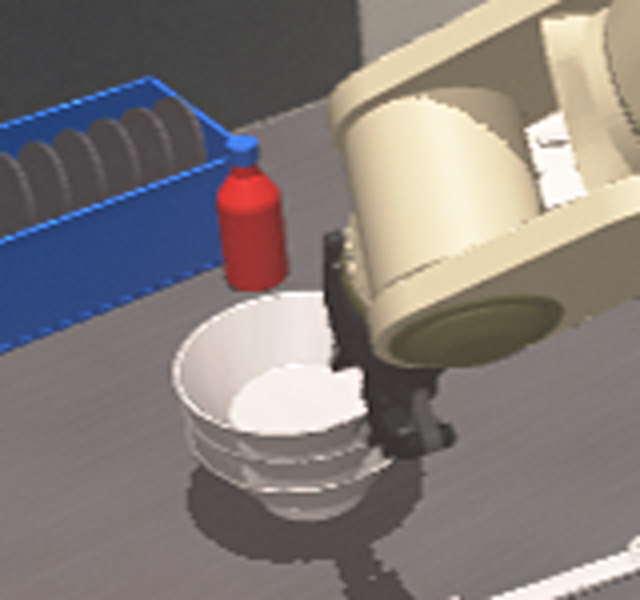

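The fingers straddle the near rim, at about (245,255) in the full frame. I'll advance along the wall.

Call:
jog_arm:
  rows:
    - [0.001,-0.0006,0.0125,0,0.001,0]
    - [0.001,-0.0006,0.0125,0,0.001,0]
    - [0.001,-0.0006,0.0125,0,0.001,0]
    - [0.001,-0.0006,0.012,0,0.001,0]
    - [0,0,0,0,0,0]

```text
time: 3.58
eef_pos: [0.4385, 0.3265, 0.093]
eef_rot: [[0.203, 0.802, 0.562], [0.979, -0.168, -0.114], [0.003, 0.573, -0.819]]
force: [0.5, 0.2, -0.3]
opening: 0.0384
gripper_force: 0.0
```

Call:
jog_arm:
  rows:
    - [0,0,0,0,0,0]
    - [0,0,0,0,0,0]
    - [0,0,0,0,0,0]
    - [0,0,0,0,0,0]
  jaw: 1
  force: 80

```text
time: 4.08
eef_pos: [0.4385, 0.3273, 0.0946]
eef_rot: [[0.201, 0.801, 0.564], [0.98, -0.167, -0.112], [0.005, 0.575, -0.818]]
force: [-0.2, 1.9, 2.7]
opening: 0.0009
gripper_force: 55.1
```

Call:
jog_arm:
  rows:
    - [0,0.003,-0.004,0,0,0]
    - [0,0.0029,-0.0041,0,0,0]
    - [0,0.0057,-0.0082,0,0,0]
    - [0,0.0057,-0.0082,0,0,0]
    - [0,0,0,0,0,0]

```text
time: 4.7
eef_pos: [0.4386, 0.327, 0.1251]
eef_rot: [[0.202, 0.801, 0.564], [0.979, -0.168, -0.112], [0.005, 0.575, -0.818]]
force: [0.1, 0.2, -3.1]
opening: 0.0015
gripper_force: 54.3
```

```bash
python3 - <<'E'
from h import *
p,R,o=now(); print(p,o["force"],o["opening"],o["wrist_torque"])
im=eyes.snapshot("side"); cv2.imwrite("pics/s4c.png",cv2.resize(im[150:300,150:310,::-1],None,fx=4,fy=4,interpolation=cv2.INTER_CUBIC))
E
```

```text
[0.43858716 0.32701036 0.12505456] [ 0.06982455  0.18358054 -3.11289944] 0.001527763400228476 [0.09978391 0.70211519 0.03299844]
```

View pics/s4c.png

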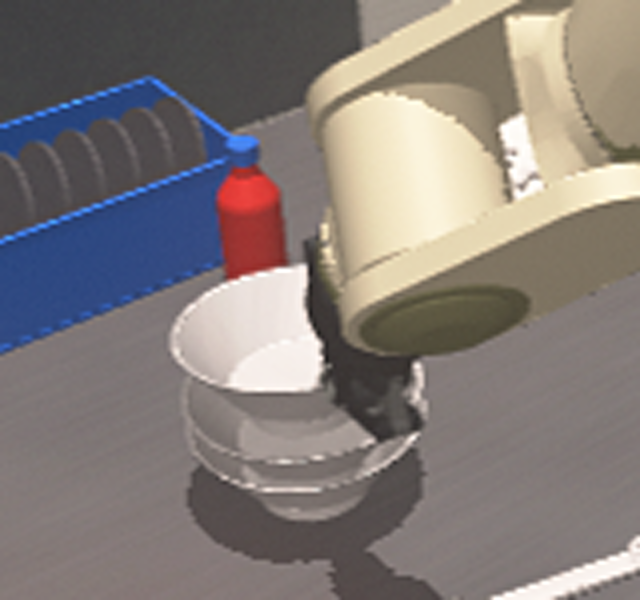

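The top bowl is free of the pile, weighs about 3.1 N and is barely sagging. I'll lift on and carry it.

Call:
jog_arm:
  rows:
    - [0,0.0115,-0.0164,0,0,0]
    - [0,0.0115,-0.0164,0,0,0]
    - [0,0.0115,-0.0164,0,0,0]
    - [0,0,0,0,0,0]
    - [0,0,0,0,0,0]

```text
time: 5.38
eef_pos: [0.4379, 0.3262, 0.183]
eef_rot: [[0.202, 0.802, 0.562], [0.979, -0.167, -0.114], [0.003, 0.573, -0.82]]
force: [-0.6, -0.6, -2.7]
opening: 0.0013
gripper_force: 54.4
```

```bash
python3 - <<'E'
from h import *
p,R,o=now(); print(p,R.round(3).tolist(),o["force"],o["opening"])
t=PL-.2443*P; t[2]=p[2]; Rt=tool(T35); plan(p,R,t,Rt,9)
E
```

```text
[0.4379051  0.32624846 0.18295249] [[0.202, 0.802, 0.562], [0.979, -0.167, -0.114], [0.003, 0.573, -0.82]] [-0.56683487 -0.60727178 -2.7034666 ] 0.001330559610060416
9 [[-0.0285, 0.0012, 0.0007, -0.0001, 0.0, -0.0006], [-0.0285, 0.0012, 0.0007, -0.0001, 0.0, -0.0006], [-0.0285, 0.0012, 0.0007, -0.0001, 0.0, -0.0006], [-0.0285, 0.0012, 0.0007, -0.0001, 0.0, -0.0006], [-0.0285, 0.0011, 0.0007, -0.0001, 0.0, -0.0006], [-0.0285, 0.0011, 0.0007, -0.0001, 0.0, -0.0006], [-0.0285, 0.0011, 0.0007, -0.0001, 0.0, -0.0006], [-0.0285, 0.0011, 0.0007, -0.0001, 0.0, -0.0006], [-0.0285, 0.0011, 0.0007, -0.0001, 0.0, -0.0006]]
```

Call:
jog_arm:
  rows:
    - [-0.015,0.001,0,0,0,0]
    - [-0.0285,0.001,0.001,0,0,0]
    - [-0.0285,0.001,0.001,0,0,0]
    - [-0.0285,0.001,0.001,0,0,-0.001]
    - [-0.0285,0.001,0.001,0,0,-0.001]
    - [-0.0285,0.001,0.001,0,0,-0.001]
    - [-0.0285,0.001,0.001,0,0,-0.001]
    - [-0.0285,0.001,0.001,0,0,0]
    - [-0.0285,0.001,0.001,0,0,0]
    - [-0.0135,0.001,0.001,0,0,0]
    - [0,0,0,0,0,0]

```text
time: 6.75
eef_pos: [0.3991, 0.0714, 0.1812]
eef_rot: [[0.202, 0.803, 0.562], [0.979, -0.166, -0.115], [0.001, 0.573, -0.819]]
force: [0.7, 0.0, -1.5]
opening: 0.0013
gripper_force: 54.3
```

```bash
python3 - <<'E'
from h import *
p,R,o=now(); print(p,R.round(3).tolist(),o["force"],o["opening"],((p-PL)@P,(p-PL)@Q),o["joint_positions"].round(2))
im=eyes.snapshot("side"); cv2.imwrite("pics/s5c.png",cv2.resize(im[120:320,180:400,::-1],None,fx=3,fy=3,interpolation=cv2.INTER_CUBIC))
im=eyes.snapshot("top"); cv2.imwrite("pics/t5.png",im[:,:,::-1])
t=PL-.2443*P; t[2]=.06; Rt=tool(T35); plan(p,R,t,Rt,6)
E
```

```text
[0.39912971 0.07144214 0.18120898] [[0.202, 0.803, 0.562], [0.979, -0.166, -0.115], [0.001, 0.573, -0.819]] [ 0.72923075  0.0101557  -1.54019177] 0.0013485701572208437 (np.float64(-0.24357446153688908), np.float64(-0.0005201622988944554)) [-0.07  0.01  2.12 -0.2   0.41  0.29]
6 [[0.0001, -0.0117, 0.0165, -0.0001, 0.0002, -0.0006], [0.0001, -0.0117, 0.0165, -0.0001, 0.0002, -0.0006], [0.0001, -0.0117, 0.0165, -0.0001, 0.0002, -0.0006], [0.0001, -0.0117, 0.0165, -0.0001, 0.0002, -0.0006], [0.0001, -0.0117, 0.0165, -0.0001, 0.0002, -0.0006], [0.0001, -0.0117, 0.0165, -0.0001, 0.0002, -0.0006]]
```

View pics/s5c.png

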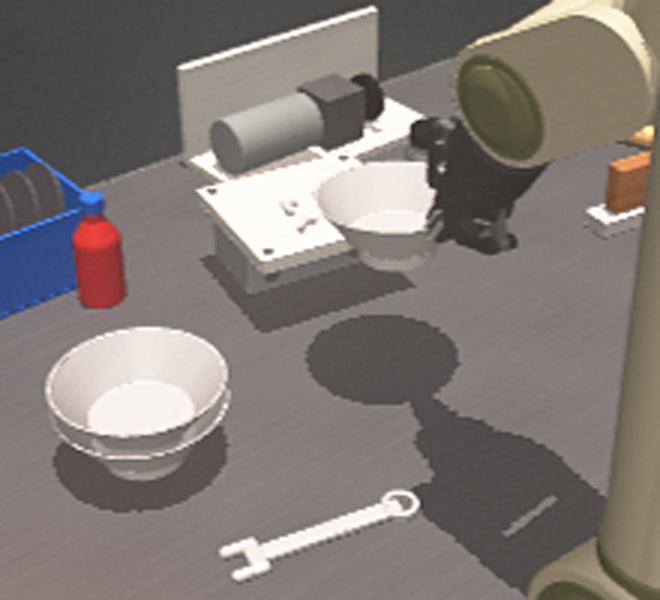

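Call:
jog_arm:
  rows:
    - [0,-0.0117,0.0165,0,0,0]
    - [0,-0.0117,0.0165,0,0,0]
    - [0,-0.0117,0.0165,0,0,-0.001]
    - [0,0,0,0,0,0]

```text
time: 7.35
eef_pos: [0.3996, 0.0746, 0.1228]
eef_rot: [[0.197, 0.806, 0.558], [0.98, -0.162, -0.113], [-0.001, 0.569, -0.822]]
force: [1.5, 0.2, -1.1]
opening: 0.0014
gripper_force: 54.2
```

```bash
python3 - <<'E'
from h import *
p,R,o=now(); print(p,R.round(3).tolist(),o["force"],((p-PL)@P,(p-PL)@Q),o["joint_positions"].round(3))
E
```

```text
[0.3995527  0.07457985 0.1228087 ] [[0.197, 0.806, 0.558], [0.98, -0.162, -0.113], [-0.001, 0.569, -0.822]] [ 1.52847936  0.15262943 -1.05940054] (np.float64(-0.24378011373539238), np.float64(0.0026392460343014346)) [-0.055  0.158  2.228 -0.492  0.176  0.603]
```

j5 is at its lower limit here, with the wrist leaned back close in. The bowl is round, so I'll raise it again, swing the grip 50° round the bowl's axis to the right front, then lower.

Call:
jog_arm:
  rows:
    - [0,0.0117,-0.0165,0,0,0]
    - [0,0.0117,-0.0165,0,0,0]
    - [0,0.0117,-0.0165,0,0,0]
    - [0,0,0,0,0,0]

```text
time: 7.85
eef_pos: [0.4016, 0.0743, 0.1866]
eef_rot: [[0.197, 0.801, 0.565], [0.98, -0.162, -0.113], [0.001, 0.576, -0.817]]
force: [0.7, 0.5, -2.8]
opening: 0.0008
gripper_force: 54.4
```

```bash
cat >> h.py <<'E'
def way(p,R,poses):
    "tool-frame rows through a list of (p,R)"
    out=[]
    for p1,R1 in poses:
        out.append(np.r_[R.T@(p1-p),Ro.from_matrix(R.T@R1).as_rotvec()].round(4).tolist()); p,R=p1,R1
    print(len(out),out)
def d(phi): return np.array([np.cos(psi+phi),np.sin(psi+phi),0])
E
python3 - <<'E'
from h import *
p,R,o=now(); print(p,R.round(3).tolist(),o["force"],((p-PL)@P,(p-PL)@Q),o["joint_positions"].round(3))
B=PL-.178*P+.185*Z
way(p,R,[(B-.0643*d(f),tool(T35,psi+f)) for f in np.radians([2,7,12,17,22,27,32,37,41,45,48,50])])
E
```

```text
[0.40157508 0.07434859 0.18664355] [[0.197, 0.801, 0.565], [0.98, -0.162, -0.113], [0.001, 0.576, -0.817]] [ 0.69577949  0.49839288 -2.83999098] (np.float64(-0.24175192972816106), np.float64(0.002812353503247267)) [-0.056  0.007  2.11  -0.199  0.423  0.3  ]
12 [[-0.0051, -0.0014, 0.001, 0.0032, 0.019, -0.029], [-0.0056, 0.0002, 0.0001, 0.0, 0.0501, -0.0715], [-0.0056, 0.0002, 0.0001, 0.0, 0.0501, -0.0715], [-0.0056, 0.0002, 0.0001, 0.0, 0.0501, -0.0715], [-0.0056, 0.0002, 0.0001, 0.0, 0.0501, -0.0715], [-0.0056, 0.0002, 0.0001, 0.0, 0.0501, -0.0715], [-0.0056, 0.0002, 0.0001, 0.0, 0.0501, -0.0715], [-0.0056, 0.0002, 0.0001, -0.0, 0.0501, -0.0715], [-0.0045, 0.0001, 0.0001, 0.0, 0.04, -0.0572], [-0.0045, 0.0001, 0.0001, 0.0, 0.04, -0.0572], [-0.0034, 0.0001, 0.0001, 0.0, 0.03, -0.0429], [-0.0022, 0.0, 0.0, -0.0, 0.02, -0.0286]]
```

Call:
jog_arm:
  rows:
    - [-0.005,-0.0014,0.001,0.003,0.019,-0.029]
    - [-0.0056,0.0002,0,0,0.05,-0.0715]
    - [-0.0056,0.0002,0,0,0.05,-0.0715]
    - [-0.0056,0.0002,0,0,0.05,-0.0715]
    - [-0.0056,0.0002,0,0,0.05,-0.0715]
    - [-0.0056,0.0002,0,0,0.05,-0.0715]
    - [-0.0056,0.0002,0,0,0.05,-0.0715]
    - [-0.0056,0.0002,0,0,0.05,-0.0715]
    - [-0.0045,0,0,0,0.04,-0.057]
    - [-0.0045,0,0,0,0.04,-0.057]
    - [-0.0034,0,0,0,0.03,-0.043]
    - [-0.0022,0,0,0,0.02,-0.0285]

```text
time: 9.35
eef_pos: [0.4091, 0.0196, 0.1822]
eef_rot: [[-0.591, 0.668, 0.453], [0.807, 0.485, 0.338], [0.006, 0.565, -0.825]]
force: [0.7, -0.4, -2.3]
opening: 0.0011
gripper_force: 54.4
```

```bash
python3 - <<'E'
from h import *
p,R,o=now(); f=np.radians(50); c=p+.0643*d(f)-PL; print(p,R.round(3).tolist(),o["force"],(c@P,c@Q),o["joint_positions"].round(3))
B=PL-.176*P
way(p,R,[(B-.0643*d(f)+z*Z,tool(T35,psi+f)) for z in [.17,.15,.13,.11,.09,.075]])
E
```

```text
[0.40905046 0.01958979 0.18216407] [[-0.591, 0.668, 0.453], [0.807, 0.485, 0.338], [0.006, 0.565, -0.825]] [ 0.74342498 -0.44082772 -2.2731363 ] (np.float64(-0.18226761126610713), np.float64(-0.00013130507091153182)) [-0.629  0.059  2.064  0.72   0.958 -1.667]
6 [[-0.0046, -0.0033, 0.0125, -0.0106, 0.0186, -0.0376], [0.0, -0.0115, 0.0164, 0.0, 0.0, 0.0], [0.0, -0.0115, 0.0164, 0.0, 0.0, 0.0], [0.0, -0.0115, 0.0164, 0.0, 0.0, 0.0], [0.0, -0.0115, 0.0164, 0.0, 0.0, 0.0], [0.0, -0.0086, 0.0123, 0.0, 0.0, 0.0]]
```

Call:
jog_arm:
  rows:
    - [-0.0046,-0.0033,0.0125,-0.0106,0.0186,-0.0376]
    - [0,-0.0115,0.0164,0,0,0]
    - [0,-0.0115,0.0164,0,0,0]
    - [0,-0.0115,0.0164,0,0,0]
    - [0,-0.0115,0.0164,0,0,0]
    - [0,-0.0086,0.0123,0,0,0]
    - [0,0,0,0,0,0]

```text
time: 10.22
eef_pos: [0.4149, 0.019, 0.0746]
eef_rot: [[-0.623, 0.642, 0.447], [0.782, 0.51, 0.359], [0.002, 0.573, -0.819]]
force: [-0.1, -0.6, -2.3]
opening: 0.0014
gripper_force: 54.2
```

```bash
python3 - <<'E'
from h import *
p,R,o=now(); f=np.radians(50); c=p+.0643*d(f)-PL; print(p,R.round(3).tolist(),o["force"],(c@P,c@Q),o["joint_positions"].round(3))
im=eyes.snapshot("side"); cv2.imwrite("pics/s6c.png",cv2.resize(im[130:290,220:400,::-1],None,fx=3.5,fy=3.5,interpolation=cv2.INTER_CUBIC))
E
```

```text
[0.41486986 0.01902601 0.07455966] [[-0.623, 0.642, 0.447], [0.782, 0.51, 0.359], [0.002, 0.573, -0.819]] [-0.09798821 -0.55618258 -2.3424962 ] (np.float64(-0.17645160768500817), np.float64(0.0004664726045298037)) [-0.63   0.343  2.223  1.046  0.694 -2.173]
```

View pics/s6c.png

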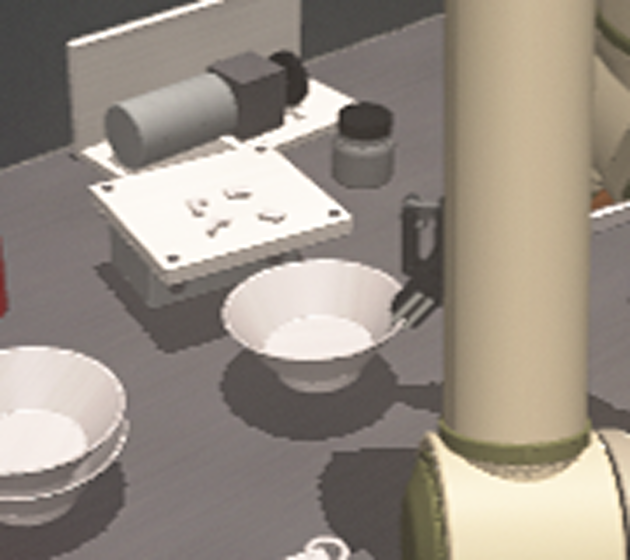

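The bowl hangs level in front of the plate, its centre near (311,230) in the full frame. I'll lower it to touch the bench.

Call:
jog_arm:
  rows:
    - [0,-0.0057,0.0082,0,0,0]
    - [0,-0.0046,0.0066,0,0,0]
    - [0,-0.0011,0.0016,0,0,0]
    - [0,0,0,0,0,0]

```text
time: 10.78
eef_pos: [0.4155, 0.0189, 0.0558]
eef_rot: [[-0.623, 0.64, 0.45], [0.782, 0.51, 0.358], [-0.0, 0.575, -0.818]]
force: [0.5, -0.2, -1.7]
opening: 0.0014
gripper_force: 54.0
```

Call:
jog_arm:
  rows:
    - [0,-0.0011,0.0016,0,0,0]
    - [0,0,0,0,0,0]

```text
time: 11.02
eef_pos: [0.4154, 0.0189, 0.0536]
eef_rot: [[-0.623, 0.64, 0.449], [0.782, 0.51, 0.358], [-0.0, 0.575, -0.818]]
force: [-0.5, 0.2, 0.1]
opening: 0.0012
gripper_force: 54.2
```

Call:
jog_arm:
  rows:
    - [0,-0.0009,0.0012,0,0,0]
    - [0,0,0,0,0,0]

```text
time: 11.28
eef_pos: [0.4152, 0.019, 0.052]
eef_rot: [[-0.623, 0.64, 0.449], [0.782, 0.51, 0.358], [0.0, 0.574, -0.819]]
force: [-1.2, -1.5, 1.5]
opening: 0.0012
gripper_force: 54.6
```

Call:
jog_arm:
  rows:
    - [-0.003,0.002,0.0016,0,0,0]
    - [-0.0061,0.0042,0.003,0,0,0]
    - [-0.0061,0.0042,0.003,0,0,0]
    - [-0.0061,0.0042,0.003,0,0,0]
    - [-0.0061,0.0042,0.003,0,0,0]
    - [-0.0061,0.0042,0.003,0,0,0]
    - [-0.003,0.002,0.0016,0,0,0]
    - [0,0,0,0,0,0]

```text
time: 12.28
eef_pos: [0.4625, 0.0096, 0.0514]
eef_rot: [[-0.623, 0.64, 0.449], [0.782, 0.51, 0.358], [0.0, 0.574, -0.819]]
force: [1.0, 1.0, 0.1]
opening: 0.0012
gripper_force: 54.7
```

```bash
python3 - <<'E'
from h import *
p,R,o=now(); f=np.radians(50); c=p+.0643*d(f)-PL; F=o["force"]; print(p,R.round(3).tolist(),F,F@P,F@Q,(c@P,c@Q),(R.T@P*.002).round(5),(R.T@Z*.001).round(5))
im=eyes.snapshot("top"); cv2.imwrite("pics/t7.png",im[:,:,::-1])
E
```

```text
[0.46249948 0.00958398 0.05142167] [[-0.623, 0.64, 0.449], [0.782, 0.51, 0.358], [0.0, 0.574, -0.819]] [1.02067904 0.99970836 0.08306908] 0.8029041830785264 1.1817560559360978 (np.float64(-0.12789538182417104), np.float64(0.0006266391684709993)) [-0.00153  0.00105  0.00074] [ 0.       0.00057 -0.00082]
```

Call:
jog_arm:
  rows:
    - [-0.0015,0.001,0.0007,0,0,0]
    - [-0.0015,0.001,0.0007,0,0,0]
    - [-0.0015,0.001,0.0007,0,0,0]
    - [-0.0015,0.001,0.0007,0,0,0]

```text
time: 12.82
eef_pos: [0.4698, 0.0081, 0.0514]
eef_rot: [[-0.623, 0.64, 0.449], [0.782, 0.51, 0.358], [0.001, 0.574, -0.819]]
force: [-2.3, 0.5, 1.6]
opening: 0.0012
gripper_force: 55.0
```

Call:
jog_arm:
  rows:
    - [-0.0015,0.001,0.0007,0,0,0]
    - [-0.0015,0.001,0.0007,0,0,0]

```text
time: 13.08
eef_pos: [0.4736, 0.0072, 0.0514]
eef_rot: [[-0.623, 0.64, 0.449], [0.782, 0.51, 0.358], [0.0, 0.574, -0.819]]
force: [-1.3, 0.7, 1.6]
opening: 0.001
gripper_force: 55.0
```

Call:
jog_arm:
  rows:
    - [-0.0015,0.001,0.0007,0,0,0]
    - [-0.0015,0.001,0.0007,0,0,0]

```text
time: 13.32
eef_pos: [0.4774, 0.0064, 0.0514]
eef_rot: [[-0.623, 0.64, 0.449], [0.782, 0.51, 0.358], [0.0, 0.574, -0.819]]
force: [-1.9, 0.6, 1.9]
opening: 0.0011
gripper_force: 55.0
```

Call:
jog_arm:
  rows:
    - [-0.0015,0.001,0.0007,0,0,0]
    - [-0.0012,0.0008,0.0006,0,0,0]

```text
time: 13.58
eef_pos: [0.4808, 0.0057, 0.0514]
eef_rot: [[-0.623, 0.64, 0.449], [0.782, 0.51, 0.358], [0.0, 0.574, -0.819]]
force: [-2.4, 0.7, 2.2]
opening: 0.0016
gripper_force: 55.1
```

Call:
jog_arm:
  rows:
    - [-0.0012,0.0008,0.0006,0,0,0]
    - [-0.0012,0.0008,0.0006,0,0,0]

```text
time: 13.82
eef_pos: [0.4838, 0.0051, 0.0513]
eef_rot: [[-0.623, 0.64, 0.449], [0.782, 0.51, 0.358], [0.0, 0.574, -0.819]]
force: [-2.1, 0.4, 2.7]
opening: 0.0013
gripper_force: 55.1
```

Call:
jog_arm:
  rows:
    - [-0.0012,0.0008,0.0006,0,0,0]
    - [-0.0012,0.0008,0.0006,0,0,0]

```text
time: 14.08
eef_pos: [0.4869, 0.0045, 0.0513]
eef_rot: [[-0.623, 0.64, 0.449], [0.782, 0.51, 0.358], [0.0, 0.574, -0.819]]
force: [-2.2, 0.5, 1.6]
opening: 0.001
gripper_force: 55.1
```

Call:
jog_arm:
  rows:
    - [-0.0012,0.0008,0.0006,0,0,0]
    - [-0.0012,0.0008,0.0006,0,0,0]

```text
time: 14.32
eef_pos: [0.488, 0.0047, 0.0507]
eef_rot: [[-0.625, 0.641, 0.446], [0.781, 0.511, 0.36], [0.003, 0.573, -0.82]]
force: [-21.7, -4.4, 12.6]
opening: 0.0007
gripper_force: 57.4
```

Stop bar felt. I'll ease off.

Call:
jog_arm:
  rows:
    - [0.0012,-0.0008,-0.0006,0,0,0]
    - [0,0,0,0,0,0]

```text
time: 14.58
eef_pos: [0.4877, 0.0044, 0.051]
eef_rot: [[-0.624, 0.641, 0.448], [0.782, 0.51, 0.359], [0.001, 0.574, -0.819]]
force: [-7.3, 0.1, 1.6]
opening: 0.0013
gripper_force: 55.5
```

```bash
python3 - <<'E'
from h import *
p,R,o=now(); f=np.radians(50); c=p+.0643*d(f)-PL; F=o["force"]; print(p,F,F@P,(c@P,c@Q))
im=eyes.snapshot("side"); a=np.linspace(0,6.283,400); C=PL+(c@P)*P+(c@Q)*Q
e=proj("side",np.c_[C[0]+.075*np.cos(a),C[1]+.075*np.sin(a),.06+0*a]); print(e.min(0),e.max(0))
cv2.imwrite("pics/s8c.png",cv2.resize(im[130:290,220:400,::-1],None,fx=3.5,fy=3.5,interpolation=cv2.INTER_CUBIC))
E
```

```text
[0.48772116 0.00437975 0.05099236] [-7.32695372  0.11579209  1.6490654 ] -7.205245355504929 (np.float64(-0.10214262933012386), np.float64(0.0005111687723380644))
[273.02049    197.13627795] [323.65592654 224.80636188]
```

View pics/s8c.png

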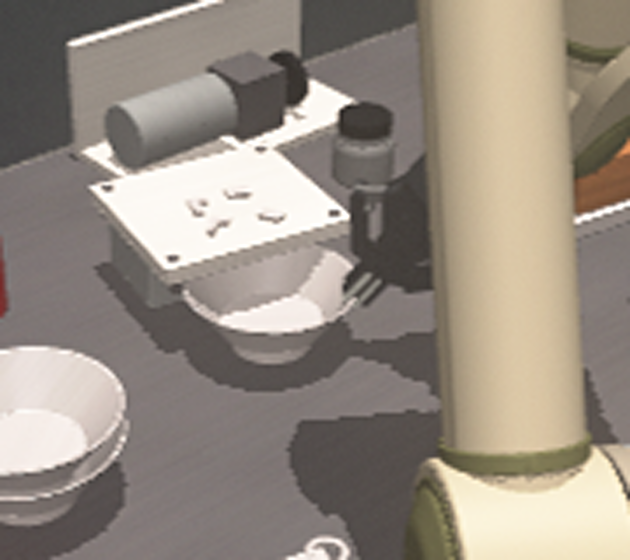

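The bowl stands under the edge: left rim at (272,213), lowest rim row 225, matching the predicted 273/225. I'll release and back out along the wall.

Call:
jog_arm:
  rows:
    - [0.0004,-0.0002,-0.0002,0,0,0]
    - [0,0,0,0,0,0]
    - [0,0,0,0,0,0]
  jaw: 0.2

```text
time: 15.0
eef_pos: [0.4882, 0.004, 0.0514]
eef_rot: [[-0.623, 0.64, 0.449], [0.782, 0.51, 0.358], [-0.0, 0.575, -0.818]]
force: [-0.0, -0.4, 0.1]
opening: 0.0343
gripper_force: 0.0
```

Call:
jog_arm:
  rows:
    - [0,0,-0.006,0,0,0]
    - [0,0,-0.012,0,0,0]
    - [0,0,-0.025,0,0,0]
    - [0,0,-0.04,0,0,0]
    - [0,0,-0.04,0,0,0]
    - [0,0,0,0,0,0]

```text
time: 15.75
eef_pos: [0.4324, -0.0413, 0.1541]
eef_rot: [[-0.622, 0.64, 0.452], [0.783, 0.511, 0.354], [-0.005, 0.574, -0.818]]
force: [-0.2, -0.3, -0.1]
opening: 0.0344
gripper_force: 0.0
```

```bash
python3 - <<'E'
from h import *
p,R,o=now(); print(p,R.round(3).tolist(),o["joint_positions"].round(2),o["opening"])
ys=-.18; S=np.array([.485,-.3385,0]); Rs=tool(0,ys); t=S+.15*Z
way(p,R,[(t,Rs)]); n=12; plan(p,R,t,Rs,n)
im=eyes.snapshot("side"); m=win(im.min(2)>120,255,330,190,245); cv2.imwrite("pics/s9.png",im[:,:,::-1])
im=eyes.snapshot("top"); cv2.imwrite("pics/t9.png",im[:,:,::-1])
# scraper foot, from side view colours
hsv=cv2.cvtColor(cv2.imread("pics/s9.png"),cv2.COLOR_BGR2HSV); print(proj("side",S+.05*Z))
E
```

```text
[ 0.43239051 -0.04126126  0.15409354] [[-0.622, 0.64, 0.452], [0.783, 0.511, 0.354], [-0.005, 0.574, -0.818]] [-0.75  0.19  2.02  0.76  0.97 -1.87] 0.03436985219852822
1 [[-0.2655, -0.1205, -0.0781, 0.5762, -0.2559, 0.8247]]
12 [[-0.0221, -0.01, -0.0065, 0.048, -0.0213, 0.0687], [-0.0229, -0.0088, -0.0056, 0.048, -0.0213, 0.0687], [-0.0236, -0.0074, -0.0047, 0.048, -0.0213, 0.0687], [-0.0241, -0.006, -0.0039, 0.048, -0.0213, 0.0687], [-0.0246, -0.0045, -0.0031, 0.048, -0.0213, 0.0687], [-0.0249, -0.0029, -0.0024, 0.048, -0.0213, 0.0687], [-0.0251, -0.0013, -0.0017, 0.048, -0.0213, 0.0687], [-0.0251, 0.0003, -0.0012, 0.048, -0.0213, 0.0687], [-0.0251, 0.002, -0.0007, 0.048, -0.0213, 0.0687], [-0.0249, 0.0037, -0.0003, 0.048, -0.0213, 0.0687], [-0.0246, 0.0054, -0.0, 0.048, -0.0213, 0.0687], [-0.0241, 0.0071, 0.0002, 0.048, -0.0213, 0.0687]]
[[394.13576179 179.9024462 ]]
```

Call:
jog_arm:
  rows:
    - [-0.022,-0.01,-0.0065,0.048,-0.0213,0.0687]
    - [-0.023,-0.0088,-0.0056,0.048,-0.0213,0.0687]
    - [-0.0236,-0.0074,-0.0047,0.048,-0.0213,0.0687]
    - [-0.024,-0.006,-0.004,0.048,-0.0213,0.0687]
    - [-0.0246,-0.0045,-0.003,0.048,-0.0213,0.0687]
    - [-0.025,-0.003,-0.0024,0.048,-0.0213,0.0687]
    - [-0.025,-0.0013,-0.0017,0.048,-0.0213,0.0687]
    - [-0.025,0.0003,-0.0012,0.048,-0.0213,0.0687]
    - [-0.025,0.002,-0.0007,0.048,-0.0213,0.0687]
    - [-0.025,0.0037,-0.0003,0.048,-0.0213,0.0687]
    - [-0.0246,0.0054,0,0.048,-0.0213,0.0687]
    - [-0.024,0.007,0,0.048,-0.0213,0.0687]
  jaw: -0.4

```text
time: 17.35
eef_pos: [0.486, -0.3367, 0.1453]
eef_rot: [[0.178, 0.984, -0.006], [0.984, -0.178, 0.005], [0.004, -0.007, -1.0]]
force: [-0.6, 0.3, 1.1]
opening: 0.0598
gripper_force: 0.0
```

```bash
python3 - <<'E'
from h import *
p,R,o=now(); print(p,R.round(3).tolist(),o["joint_positions"].round(2),o["opening"])
S=np.array([.4855,-.3385,0]); Rs=tool(0,-.18)
way(p,R,[(S+.15*Z,Rs)])
im=eyes.snapshot("side"); cv2.imwrite("pics/s10c.png",cv2.resize(im[90:260,260:480,::-1],None,fx=3.5,fy=3.5,interpolation=cv2.INTER_CUBIC))
print(proj("side",[S,S+.08*Z]))
E
```

```text
[ 0.48601452 -0.33669387  0.14526572] [[0.178, 0.984, -0.006], [0.984, -0.178, 0.005], [0.004, -0.007, -1.0]] [-0.81  0.53  1.31 -0.    1.31 -0.63] 0.05977273696198099
1 [[-0.0018, -0.0002, -0.0047, -0.0074, -0.0042, 0.0015]]
[[392.31123265 192.42038988]
 [395.07685794 172.08780116]]
```

View pics/s10c.png

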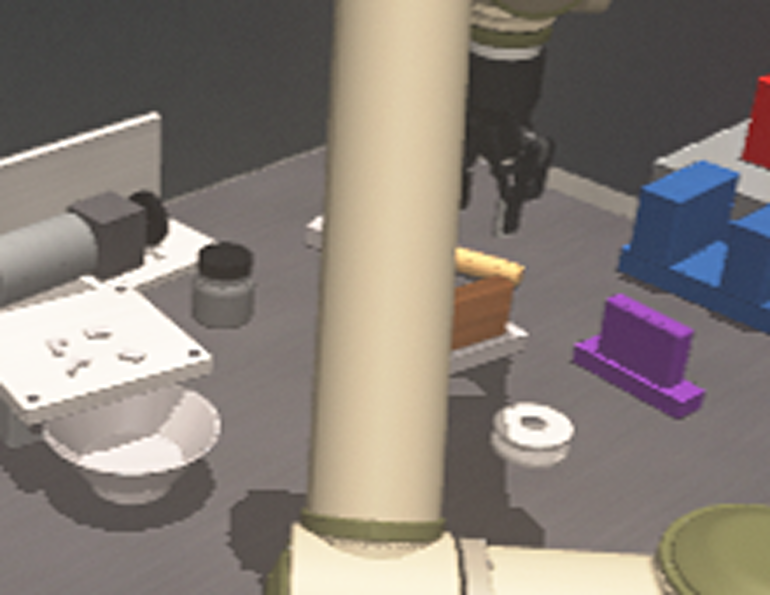

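The bowl stands upright under the edge (full-frame rim about (297,212)). The brown scraper is below the gripper at about (397,180). The purple decoy at (440,190) is left alone. I've now viewed all 10 pictures. Next I descend and grip.

Call:
jog_arm:
  rows:
    - [-0.002,0,0.01,-0.007,-0.004,0.001]
    - [0,0,0.03,0,0,0]
    - [0,0,0.03,0,0,0]
    - [0,0,0.025,0,0,0]
    - [0,0,0.012,0,0,0]
    - [0,0,0,0,0,0]

```text
time: 18.15
eef_pos: [0.4853, -0.338, 0.0391]
eef_rot: [[0.177, 0.984, 0.002], [0.984, -0.177, 0.0], [0.001, 0.002, -1.0]]
force: [-1.3, -0.1, 0.1]
opening: 0.0596
gripper_force: 0.0
```

Call:
jog_arm:
  rows:
    - [0,0,0,0,0,0]
    - [0,0,0,0,0,0]
    - [0,0,0,0,0,0]
    - [0,0,0,0,0,0]
  jaw: 1
  force: 80

```text
time: 18.65
eef_pos: [0.4861, -0.3391, 0.0408]
eef_rot: [[0.177, 0.984, 0.004], [0.984, -0.177, -0.002], [-0.002, 0.005, -1.0]]
force: [0.6, 0.7, 6.4]
opening: 0.0232
gripper_force: 79.1
```

Call:
jog_arm:
  rows:
    - [0,0,-0.005,0,0,0]
    - [0,0,-0.02,0,0,0]
    - [0,0,-0.04,0,0,0]
    - [0,0,-0.04,0,0,0]
    - [0,0,-0.04,0,0,0]
    - [0,0,0,0,0,0]

```text
time: 19.4
eef_pos: [0.4858, -0.3392, 0.1873]
eef_rot: [[0.177, 0.984, 0.007], [0.984, -0.177, -0.005], [-0.004, 0.008, -1.0]]
force: [-0.3, 0.2, -3.5]
opening: 0.0233
gripper_force: 79.2
```

```bash
python3 - <<'E'
from h import *
p,R,o=now(); print(p,R.round(3).tolist(),o["force"],o["opening"])
im=cv2.cvtColor(eyes.snapshot("top"),cv2.COLOR_RGB2BGR); cv2.imwrite("pics/t11.png",im)
side=cv2.cvtColor(eyes.snapshot("side"),cv2.COLOR_RGB2BGR); cv2.imwrite("pics/s11.png",side)
b=PL+.055*P
t=b+.165*Z; plan(p,R,t,tool(0),10)
E
```

```text
[ 0.48580128 -0.33919476  0.18731393] [[0.177, 0.984, 0.007], [0.984, -0.177, -0.005], [-0.004, 0.008, -1.0]] [-0.26378317  0.18297513 -3.47096098] 0.02333586383252569
10 [[0.0383, 0.014, 0.0022, 0.0008, 0.0004, 0.0021], [0.0383, 0.014, 0.0022, 0.0008, 0.0004, 0.0021], [0.0384, 0.0139, 0.0022, 0.0008, 0.0004, 0.0021], [0.0384, 0.0138, 0.0022, 0.0008, 0.0004, 0.0021], [0.0384, 0.0137, 0.0022, 0.0008, 0.0004, 0.0021], [0.0385, 0.0136, 0.0022, 0.0008, 0.0004, 0.0021], [0.0385, 0.0136, 0.0022, 0.0008, 0.0004, 0.0021], [0.0385, 0.0135, 0.0022, 0.0008, 0.0004, 0.0021], [0.0385, 0.0134, 0.0022, 0.0008, 0.0004, 0.0021], [0.0386, 0.0133, 0.0022, 0.0008, 0.0004, 0.0021]]
```

Call:
jog_arm:
  rows:
    - [0.02,0.007,0,0.001,0,0.002]
    - [0.0384,0.014,0.002,0.001,0,0.002]
    - [0.0384,0.014,0.002,0.001,0,0.002]
    - [0.0384,0.0138,0.002,0.001,0,0.002]
    - [0.0384,0.0137,0.002,0.001,0,0.002]
    - [0.0385,0.0136,0.002,0.001,0,0.002]
    - [0.0385,0.0136,0.002,0.001,0,0.002]
    - [0.0385,0.0135,0.002,0.001,0,0.002]
    - [0.0385,0.0134,0.002,0.001,0,0.002]
    - [0.0386,0.0133,0.002,0,0,0.002]
    - [0.019,0.0066,0,0,0,0]
    - [0,0,0,0,0,0]

```text
time: 21.0
eef_pos: [0.6909, 0.0157, 0.1633]
eef_rot: [[0.195, 0.981, -0.01], [0.981, -0.195, 0.001], [-0.001, -0.01, -1.0]]
force: [-0.9, -0.2, -4.0]
opening: 0.023
gripper_force: 78.9
```

```bash
python3 - <<'E'
from h import *
p,R,o=now(); print(p,R.round(4).tolist(),o["force"],o["opening"],(p-PL)@P,(p-PL)@Q)
way(p,R,[(PL+.055*P+.14*Z,tool(0))])
# scraper grip in the top view
im=cv2.cvtColor(eyes.snapshot("top"),cv2.COLOR_RGB2BGR); cv2.imwrite("pics/t12.png",im)
# chips on plate from first top view: dark spots/edges in plate frame
im=cv2.imread("pics/t9.png"); g=cv2.cvtColor(im,cv2.COLOR_BGR2GRAY).astype(float)
xs=np.arange(-.07,.075,.004); ys=np.arange(.08,-.081,-.004)
G=np.array([[PL+x*P+y*Q+.088*Z for y in ys] for x in xs[::-1]]); uv=proj("top",G.reshape(-1,3)).astype(np.float32)
s=cv2.remap(g.astype(np.float32),uv[:,0].reshape(len(xs),-1),uv[:,1].reshape(len(xs),-1),1)
for x,r in zip(xs[::-1],s): print("%+.3f"%x,"".join("#" if v<np.median(s)-14 else "." for v in r))
E
```

```text
[0.69085689 0.01570806 0.16331591] [[0.1949, 0.9808, -0.0103], [0.9808, -0.1949, 0.0013], [-0.0007, -0.0103, -0.9999]] [-0.88735046 -0.22742597 -4.02288178] 0.02304883808074616 0.05341343383040597 0.0025169913835748816
1 [[-0.0025, 0.0018, 0.0233, -0.0103, 0.0008, 0.0028]]
+0.074 ####.............##..##.............#####
+0.070 ###...................................###
+0.066 ###...................................###
+0.062 ###...................................###
+0.058 ##......................................#
+0.054 .........................................
+0.050 .........................................
+0.046 .........................................
+0.042 .........................................
+0.038 .........................................
+0.034 .........................................
+0.030 .........................................
+0.026 .........................................
+0.022 .........................................
+0.018 .........................................
+0.014 .........................................
+0.010 ...................................
[... 286 characters left out ...]
..............
-0.018 ............##...........................
-0.022 .........................................
-0.026 .........................................
-0.030 ..............#..........................
-0.034 .........................................
-0.038 ..............####.......................
-0.042 .............#####.......................
-0.046 ............###.........##...............
-0.050 ............##..........##..##...........
-0.054 .........................#.###...........
-0.058 ..........................###............
-0.062 ##....................................###
-0.066 ###...................................###
-0.070 ###...................................###
```

Call:
jog_arm:
  rows:
    - [-0.0025,0.0018,0.01,-0.01,0.001,0.003]
    - [0,0,0.013,0,0,0]
    - [0,0,0.006,0,0,0]
    - [0,0,0,0,0,0]

```text
time: 21.55
eef_pos: [0.6923, 0.0112, 0.1366]
eef_rot: [[0.2, 0.98, 0.003], [0.98, -0.2, -0.0], [0.0, 0.003, -1.0]]
force: [0.2, 0.2, -4.2]
opening: 0.0234
gripper_force: 79.2
```

Call:
jog_arm:
  rows:
    - [0,0,0.0015,0,0,0]
    - [0,0,0.0015,0,0,0]
    - [0,0,0,0,0,0]

```text
time: 21.92
eef_pos: [0.6926, 0.0115, 0.1343]
eef_rot: [[0.2, 0.98, 0.004], [0.98, -0.2, -0.0], [0.0, 0.004, -1.0]]
force: [0.9, -0.2, -3.5]
opening: 0.0229
gripper_force: 79.2
```

Call:
jog_arm:
  rows:
    - [0,0,0.001,0,0,0]
    - [0,0,0,0,0,0]

```text
time: 22.18
eef_pos: [0.6926, 0.0114, 0.1333]
eef_rot: [[0.2, 0.98, 0.004], [0.98, -0.2, -0.0], [0.0, 0.004, -1.0]]
force: [-0.7, -0.3, -3.2]
opening: 0.0231
gripper_force: 79.2
```

Call:
jog_arm:
  rows:
    - [0,0,0.0015,0,0,0]
    - [0,0,0.001,0,0,0]
    - [0,0,0,0,0,0]

```text
time: 22.55
eef_pos: [0.6926, 0.0114, 0.1307]
eef_rot: [[0.2, 0.98, 0.004], [0.98, -0.2, -0.0], [0.0, 0.004, -1.0]]
force: [-0.3, 1.1, -3.6]
opening: 0.0233
gripper_force: 79.2
```

Call:
jog_arm:
  rows:
    - [0,0,0.001,0,0,0]
    - [0,0,0,0,0,0]

```text
time: 22.8
eef_pos: [0.6926, 0.0115, 0.1297]
eef_rot: [[0.2, 0.98, 0.004], [0.98, -0.2, -0.0], [0.0, 0.004, -1.0]]
force: [-0.6, 0.4, -3.6]
opening: 0.0234
gripper_force: 79.2
```

Call:
jog_arm:
  rows:
    - [0,0,0.001,0,0,0]
    - [0,0,0,0,0,0]

```text
time: 23.05
eef_pos: [0.6927, 0.0115, 0.1289]
eef_rot: [[0.2, 0.98, 0.004], [0.98, -0.2, -0.0], [0.0, 0.004, -1.0]]
force: [0.3, 1.1, -2.7]
opening: 0.0232
gripper_force: 79.3
```

Call:
jog_arm:
  rows:
    - [0,0,0.0008,0,0,0]
    - [0,0,0,0,0,0]

```text
time: 23.3
eef_pos: [0.6928, 0.0115, 0.1288]
eef_rot: [[0.2, 0.98, 0.005], [0.98, -0.2, -0.001], [0.0, 0.005, -1.0]]
force: [-0.9, 0.9, 4.0]
opening: 0.0233
gripper_force: 80.0
```

Call:
jog_arm:
  rows:
    - [0,0,0.0008,0,0,0]
    - [0,0,0,0,0,0]

```text
time: 23.55
eef_pos: [0.6928, 0.0115, 0.1288]
eef_rot: [[0.2, 0.98, 0.006], [0.98, -0.2, -0.001], [0.0, 0.006, -1.0]]
force: [-3.3, 1.9, 7.7]
opening: 0.0233
gripper_force: 80.8
```

Call:
jog_arm:
  rows:
    - [0,0,0.0002,0,0,0]
    - [0,-0.003,0,0,0,0]
    - [0,-0.005,0,0,0,0]
    - [0,-0.006,0,0,0,0]
    - [0,-0.006,0,0,0,0]

```text
time: 24.18
eef_pos: [0.6751, 0.0148, 0.1289]
eef_rot: [[0.2, 0.98, 0.012], [0.98, -0.2, -0.002], [0.0, 0.012, -1.0]]
force: [4.2, -1.2, 5.6]
opening: 0.0233
gripper_force: 80.3
```

Call:
jog_arm:
  rows:
    - [0,-0.006,0,0,0,0]
    - [0,-0.006,0,0,0,0]
    - [0,-0.006,0,0,0,0]
    - [0,-0.006,0,0,0,0]

```text
time: 24.68
eef_pos: [0.6518, 0.0196, 0.1289]
eef_rot: [[0.2, 0.98, 0.012], [0.98, -0.2, -0.002], [0.0, 0.013, -1.0]]
force: [6.8, -1.5, 5.8]
opening: 0.0234
gripper_force: 80.3
```

Call:
jog_arm:
  rows:
    - [0,-0.006,0,0,0,0]
    - [0,-0.006,0,0,0,0]
    - [0,-0.006,0,0,0,0]
    - [0,-0.006,0,0,0,0]
    - [0,-0.006,0,0,0,0]

```text
time: 25.3
eef_pos: [0.6227, 0.0255, 0.1289]
eef_rot: [[0.2, 0.98, 0.013], [0.98, -0.2, -0.002], [0.0, 0.013, -1.0]]
force: [5.1, -0.8, 6.6]
opening: 0.0233
gripper_force: 80.3
```

```bash
python3 - <<'E'
from h import *
p,R,o=now(); print(p,o["force"],(p-PL)@P,(p-PL)@Q,o["joint_positions"].round(2))
E
```

```text
[0.62273654 0.02549015 0.12892918] [ 5.12914697 -0.76917767  6.63592184] -0.015296357538120479 -0.0013606252547680262 [-0.15  0.59  1.25 -0.    1.29  0.05]
```

Call:
jog_arm:
  rows:
    - [0,-0.004,0,0,0,0]
    - [0,-0.004,0,0,0,0]
    - [0,-0.004,0,0,0,0]
    - [0,-0.004,0,0,0,0]
    - [0,-0.004,0,0,0,0]
    - [0,-0.004,0,0,0,0]

```text
time: 26.05
eef_pos: [0.5995, 0.0302, 0.129]
eef_rot: [[0.2, 0.98, 0.014], [0.98, -0.2, -0.002], [0.0, 0.014, -1.0]]
force: [5.7, -1.9, 7.7]
opening: 0.0233
gripper_force: 80.4
```

Call:
jog_arm:
  rows:
    - [0,-0.004,0,0,0,0]
    - [0,-0.004,0,0,0,0]
    - [0,-0.004,0,0,0,0]
    - [0,-0.004,0,0,0,0]
    - [0,-0.004,0,0,0,0]
    - [0,-0.004,0,0,0,0]
    - [0,-0.003,0,0,0,0]
    - [0,0,0,0,0,0]

```text
time: 27.05
eef_pos: [0.5729, 0.0357, 0.1289]
eef_rot: [[0.2, 0.98, 0.013], [0.98, -0.2, -0.002], [0.0, 0.013, -1.0]]
force: [4.9, -0.6, 10.2]
opening: 0.0236
gripper_force: 80.7
```

```bash
cat > look.py <<'E'
from h import *
import sys
p,R,o=now(); print(o["time"],p.round(4),o["force"].round(1),"xy plate",((p-PL)@P).round(4),((p-PL)@Q).round(4))
g=cv2.cvtColor(eyes.snapshot("side"),cv2.COLOR_RGB2GRAY).astype(np.float32); h=cv2.imread("pics/s9.png",0).astype(np.float32)
x=(g-h)[188:245,262:335]  # bowl region, change against before
for r in x[::1]: print("".join("#" if v<-25 else "+" if v>25 else "." for v in r))
E
python3 look.py
```

```text
27.05 [0.5729 0.0357 0.1289] [ 4.9 -0.6 10.2] xy plate -0.0662 -0.0012
...........++..+.##################################..#...................
............++...####################################....................
.............+++.###################################.....................
.............+++####################################.....................
............#####################.+...+##############....................
.........###########################.################....................
...################################################......................
...#############################################.........................
...##############.+##########################............................
...###############.######################................................
....###################################..................................
...###############################.......................................
....##########################...........................................
.....######################........................................
[... 2488 characters left out ...]
.................########.........
.....................................................#########...........
.....................................................###########.........
...................................................##############........
................................................##################.......
.......................#.....................######################......
........................####...........#############################.....
........................##############################################...
..........................#############################################..
..........................##############################################.
```

Call:
jog_arm:
  rows:
    - [0,-0.003,0,0,0,0]
    - [0,-0.002,0,0,0,0]
    - [0,0,0,0,0,0]
    - [0,0,0,0,0,0]
    - [0,0.004,0,0,0,0]
    - [0,0.005,0,0,0,0]
    - [0,0.005,-0.0005,0,0,0]
    - [0,0,-0.0008,0,0,0]
    - [0,0,0,0,0,0]

```text
time: 28.22
eef_pos: [0.5784, 0.0348, 0.1287]
eef_rot: [[0.2, 0.98, 0.003], [0.98, -0.2, -0.0], [0.0, 0.003, -1.0]]
force: [-5.8, 1.1, 9.3]
opening: 0.0236
gripper_force: 80.7
```

```bash
cat > look2.py <<'E'
from h import *
p,R,o=now(); print(o["time"],p.round(4),o["force"].round(1),((p-PL)@P).round(4))
im=cv2.cvtColor(eyes.snapshot("top"),cv2.COLOR_RGB2BGR); cv2.imwrite("pics/tl.png",im)
g=cv2.cvtColor(im,cv2.COLOR_BGR2GRAY).astype(np.float32)
def grid(z,x0,x1,y):
    xs=np.arange(x1,x0,-.004); ys=np.arange(y,-y-.001,-.004)
    uv=proj("top",np.array([PL+a*P+b*Q+z*Z for a in xs for b in ys])).astype(np.float32)
    s=cv2.remap(g,uv[:,0].reshape(len(xs),-1),uv[:,1].reshape(len(xs),-1),1)
    for a,r in zip(xs,s): print("%+.3f"%a," ".join("%2d"%(v/10) for v in r))
grid(.088,-.1,-.02,.06); print("bowl floor"); grid(.022,-.15,-.075,.06)
E
python3 look2.py
```

```text
28.225 [0.5784 0.0348 0.1287] [-5.8  1.1  9.3] -0.0606
-0.020 12 14 15 15 15 15 15 15 15 15 15 14 15 15 14 14 14 14 14 14 14 14 14 14 13 14 16 17 17 17 16
-0.024 11 13 14 14 14 14 14 14 14 14 14 14 14 14 13 13 13 13 13 13 13 13 13 13 13 13 16 17 17 17 16
-0.028 10 12 13 13 13 13 13 13 13 13 13 13 13 13 13 12 12 12 12 12 12 12 12 12 12 12 15 17 17 17 17
-0.032 10 11 12 12 12 12 12 12 12 12 12 11 11 11 11 11 11 11 11 11 11 11 11 10 10 11 14 17 17 17 17
-0.036  9 10 10 11 10 10 10 10 10 10 10 10 10 10 10 10  9 10  9  9  9  9  9  9  9 10 14 17 17 17 17
-0.040  8  9  9  9  9  9  9  9  9  9  9  9  9  9  9  9  8  8  8  8  7  7  7  7  8 10 14 17 17 17 17
-0.044  7  8  9  8  7  7  7  7  8  8  8  9  9  9  9  9  8  8  8  7  5  4  5  6  7  9 14 17 17 17 17
-0.048  7  9 10  8  6  6  5  5  6  8  8  9 10 10  9  8  8  7  7  5  3  3  5  6  7  9 13 17 17 17 17
-0.052  8 10 11  8  7  6  4  3  4  5  6  8  9  8  7  6  6  5  4  3  2  3  5  6  7  8 12 16 17 17 18
-0.056  8 10 11  9  7  5  5  3  3  3  4  5  5  5  4  4  4  3  2  2  3  4  5  6  6  8 12 16 17 17 18
-0.060  8 10 12 10  8  5  5  5  5  4  4  5  6
[... 2165 characters left out ...]

-0.123 11 12 12 12 13 13 13 13 13 14 13 14 14 14 14 14 14 13 13 13 13 13 12 12 12 12 11 10 10 10 11
-0.127 11 12 12 12 13 13 13 13 14 13 13 14 14 14 14 14 14 13 13 13 13 13 13 12 12 12 11 11 10  9 10
-0.131 11 11 12 12 13 13 13 13 13 13 14 14 14 14 14 14 14 14 13 13 13 13 13 13 12 12 11 11 10  9  9
-0.135 11 12 12 12 13 13 13 13 13 14 14 14 14 14 14 14 14 14 14 13 13 13 13 13 12 12 11 11 10  8  8
-0.139 11 12 12 13 13 13 13 13 13 14 14 14 14 14 14 14 14 14 14 14 13 13 13 13 12 12 11 10  9  8  7
-0.143 11 12 12 13 13 13 13 13 14 14 14 14 14 14 14 14 14 14 14 14 13 13 13 13 12 12 11 10 10  9  8
-0.147 11 12 12 12 13 13 13 14 14 14 14 14 14 14 14 14 14 14 14 14 13 13 13 12 12 12 11 11 10  9  8
```

Call:
jog_arm:
  rows:
    - [0,0,-0.0008,0,0,0]
    - [0,0,-0.0003,0,0,0]
    - [0,0,0,0,0,0]

```text
time: 28.65
eef_pos: [0.5789, 0.0346, 0.1288]
eef_rot: [[0.2, 0.98, 0.004], [0.98, -0.2, -0.0], [0.0, 0.004, -1.0]]
force: [-1.9, 0.9, 0.8]
opening: 0.0229
gripper_force: 79.4
```

Call:
jog_arm:
  rows:
    - [0,0,0,0,0,0]
    - [0,0,0,0,0,0]
    - [0,0,0,0,0,0]
  jaw: -0.3

```text
time: 29.02
eef_pos: [0.5792, 0.0346, 0.129]
eef_rot: [[0.2, 0.98, 0.005], [0.98, -0.2, -0.001], [0.0, 0.005, -1.0]]
force: [-0.3, 0.0, -0.1]
opening: 0.0553
gripper_force: 0.0
```

Call:
jog_arm:
  rows:
    - [0,0,-0.01,0,0,0]
    - [0,0,-0.03,0,0,0]
    - [0,0,-0.04,0,0,0]
    - [-0.03,0,-0.04,0,0,0]
    - [-0.05,0,-0.03,0,0,0]
    - [-0.06,0,0,0,0,0]
    - [-0.06,0,0,0,0,0]
    - [-0.06,0,0,0,0,0]
    - [-0.06,0,0,0,0,0]
    - [-0.05,0,0,0,0,0]
    - [0,0,0,0,0,0]

```text
time: 30.4
eef_pos: [0.5033, -0.3308, 0.2787]
eef_rot: [[0.204, 0.979, 0.004], [0.979, -0.204, -0.001], [0.0, 0.004, -1.0]]
force: [-0.0, 0.2, 0.2]
opening: 0.0556
gripper_force: 0.0
```

```bash
sed -i 's/-.1,-.02,.06/-.088,.024,.06/; s/-.15,-.075,.06/-.165,-.075,.06/' look2.py; python3 look2.py; python3 look.py
```

```text
30.4 [ 0.5033 -0.3308  0.2787] [-0.   0.2  0.2] -0.0619
+0.024 20 20 20 20 20 20 20 20 20 20 20 20 20 20 20 20 20 20 20 20 20 20 20 20 20 20 20 20 20 20 20
+0.020 20 20 20 20 20 20 20 20 20 20 20 20 20 20 20 20 20 20 20 20 20 20 20 20 20 20 20 20 20 20 20
+0.016 20 20 20 20 20 20 20 20 20 20 20 20 20 20 20 20 20 20 20 20 20 20 20 20 20 20 20 20 20 20 20
+0.012 20 20 20 20 20 20 20 20 20 20 20 20 20 20 20 20 20 20 20 20 20 20 20 20 20 20 20 20 20 20 20
+0.008 20 20 20 20 20 20 20 20 20 20 20 20 20 20 20 20 20 20 20 20 20 20 20 20 20 20 20 20 20 20 20
+0.004 20 20 20 20 20 20 20 20 20 20 20 20 20 20 20 20 20 20 20 20 20 20 20 20 20 20 20 20 20 20 20
+0.000 20 20 20 20 20 20 20 20 20 20 20 20 20 20 20 20 20 20 20 20 20 20 20 20 20 20 20 20 20 20 20
-0.004 20 20 20 20 20 20 20 20 20 20 20 20 20 20 20 20 20 20 20 20 20 20 20 20 20 20 20 20 20 20 20
-0.008 20 20 20 20 20 20 20 20 20 20 20 20 20 20 20 20 20 20 20 20 20 20 20 20 20 20 20 20 20 20 20
-0.012 20 20 20 20 20 20 20 20 20 20 20 20 20 20 20 20 20 20 20 20 20 20 20 20 20 20 20 20 20 20 20
-0.016 20 20 20 20 20 20 20 20 20 20 20 20 2
[... 7658 characters left out ...]
..................................
.........................................................................
.........................................................................
.........................................................................
.................................................................########
................................................................#########
................................................................#########
...............................................................##########
..............................................................###########
.............................................................############
```

The plate behind the scraper is clean. The side view shows four separate new blobs inside the bowl, and the gripper is clear and touching nothing, so I'm handing in.

```bash
python3 -c "
from station import arm
print(arm.job_done())"
```

```text
the job is handed in; nothing more can be done
None
```

The job is handed in, but the result has not been reported back: the bowl is under the front edge at the stop bar, all four chips look to be in it (counted from image differences, not a viewed picture), and the scraper stands on the plate with everything released. The push onto the stop bar read about 22 N against the 30 N limit, harder than intended.

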